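Tug and latch the loose bit box

TASK

One of the three plywood bit boxes on the bench has been left with its steel catch standing up. Tug that box's lid up two or three centimetres by its pull to make sure it is the loose one, let the lid down shut again, then fold the catch over onto the lid and press it flat. Leave the other two boxes latched.

Things in the scene. Friction and masses are not known exactly. Their poses are not given: they have to be found in the camera images.
- case_a: One of three alike plywood boxes, fixed; their places vary. 170 mm (x) by 120 (y). Origin: centre of underside; +x runs from the front (catch, robot side) to the back (lid hinge). Lid top 67.5 mm up; at x=y=0 on it a dark wooden pull, 16 mm square, top at 95.5 mm, free for fingers closing along y. Steel catch at the front edge, y=0.
- case_b: Second of the three alike boxes, same sizes and axes as case_a; does not move on the bench.
- case_c: Third of the three alike boxes, same sizes and axes as case_a; does not move on the bench.
- lid_a (a joint): Lid of case_a, rad: 0 shut, grows as it opens upward about a hinge along y at the back edge (x = +85 mm, z = 55 mm of the box); the pull rises 8.5 mm per 0.1 rad. About 0.25 kg; swings freely and falls shut by its own weight when let go. A shut catch holds it down against a light tug; forcing it would spring the catch.
- catch_a (a joint): Catch of case_a, rad: steel strap 24 mm wide, 3 thick, 57 long from its hinge, which lies along y at x = -93, z = 71 mm of the box. 0: shut, flat over the lid towards +x, top at 73 to 77 mm; 1.57: upright; more: leaning out in front. Unlatched if over 1. Stiff hinge (0.08 N m, about 2 N at 40 mm): stays where left.
- catch_b (a joint): Catch of case_b in rad, same meaning as catch_a.
- catch_c (a joint): Catch of case_c in rad, same meaning as catch_a.
Not all that is in view belongs to the job. Leave any pink look-alike of the case_a alone.

How it is judged:
By the outcome, as a careful person would: the job done as asked, in the order asked, and still so for the second after the job is handed in, with the robot touching nothing.
It also fails if it takes over 40 s, if anything falls off the work surface, if the arm or the gripper's body presses on something with over 40 N, if the wrist force passes 120 N, or if a joint passes its speed limit or range.

ROBOT

A 6-joint arm with a two-finger parallel gripper is mounted at the origin on the work surface. World frame = base frame: x ahead of the robot, y to its left, z up, the work surface at z = 0. Lengths are in mm, angles in degrees, forces in N, time in s.
With the tool pointing down it reaches from about 300 to 850 mm from the base axis. Payload 4.2 kg.
Tool frame: the origin (TCP) lies between the finger pads; the fingertips stand 11 mm ahead of it and the grasp point (between the pads) lies 8 mm behind it (env.tips_ahead is the distance from the TCP to the fingertips, in mm); z points along the fingers, y is the line along which they close (so a half turn about z gives the same grasp; the last joint's range is limited). The gripper opens to 91 mm and grips with 3 to 60 N. Pads are 32 mm wide; open, the fingers measure 118 mm over their backs; the gripper's body (76 mm by 178 mm) begins 60 mm behind the grasp point.
Start: joints at [63.14, 18.312, 89.639, -0, 72.044, -1.146], TCP at [249.488, 518.071, 224.976] pointing down, gripper open.
Joint ranges: [-177.97, 177.97], [-48.28, 115.42], [12.27, 149.76], [-77.06, 257.06], [2.81, 150.46], [-146.56, 146.56]. Speed limits (degrees/s): [147.25, 147.25, 180, 180, 180, 180].

INTERFACE

Orientations are given as [roll, pitch, yaw] about the fixed x, y, z axes, in that order (R = Rz(yaw) Ry(pitch) Rx(roll)).
In Python, from workcell import env, cams gives the robot as it stands.
- The arm moves only by the tool step_arm, never from a script. Its arguments are lists of equal length, an entry for each row: "linear": the shift along the tool's x, y, z in units of 30 cm (1.0 is 30 cm), a list of three; "turn": the turn about the tool's z in units of 360 degrees (1.0 is 360 degrees). In form: {"linear": [[tx, ty, tz], ...], "turn": [turn, ...]}. A call has 1 to 20 rows; each row is the pose to reach, as a shift and turn from the pose commanded when the call began, along the tool's axes at that moment, turning the shorter way round; what a row does not reach only later rows make up. A row lasts 1/8 s, in which the tool goes at most 62.5 mm and 10.7 degrees, less where a joint would pass 70% of its speed; a pose out of reach is approached as far as the arm can. A call with a number of a shift or a turn outside -1 to 1 is refused whole. A call with a gripper value outside its range is refused whole. "fingers" is the closure, from -1 (fully open) to 1 (shut), so that 0 is half open, set as the call begins (left out, the last holds). The fingers move at their own pace and stop on an object; "force" is the grip in N (left out, the last holds). Time passes only in rows, so rows that repeat a pose let the fingers close. It gives the time, the measured TCP pose, the force, the opening and the grip force at its end, in the units of the state.
- env.state(): the state, without advancing time (a new reading comes with each control period).
- cams.grab_frame(name): name is "scene" or "top" or "wrist"; returns a dict with "color" (420x560x3 uint8, blue, green, red), "fx", "fy", "cx", "cy" (pixels), "extrinsics" (4x4, takes a point from camera to world coordinates); the wrist camera has in their place "tool_from_camera" (4x4, takes a point from camera to tool coordinates, whose origin is the TCP and whose axes are the flange's). Camera axes: x right, y down, z forward; pixel columns grow to the right and rows downward; lengths in mm; the calibration is good to about 2 mm. A picture is of the moment at which its call begins: read the wrist's pose just before it. There is no depth.
- env.job_done(): hands the job in; it is judged then, once.
The state is a dict: "time_s": time; "qpos": joint angles; "qvel": joint speeds; "effort": joint torques, N m; "ee_pos": TCP position; "ee_rot": TCP orientation; "force": force on the tool from outside, world axes, zero at the start; "torque": the same for the moment, N m; "gripper_width": finger opening in mm; "gripper_force": force on a finger pad.
Only numpy, scipy, OpenCV 4.12 (cv2) and the standard library are available. Lean on these libraries where they do the work, as an engineer would, in place of code of your own. Each camera call takes 0.05 s, during which the arm holds its last target. There are 200 camera calls.

## Working session

There is one attempt and no reset: what is moved stays moved. The work goes in short steps, Python scripts to look and compute and a tool call to move; the robot and the scene stay as the last step left them, time stands still between calls to the robot, and variables do not carry over. Pictures are saved under pics/ and viewed, at most 10 in all, crops included, and the job is handed in when it is done.

Besides the shell and the picture viewer there is one more tool, called after "Emit:" by a JSON object that holds its "op" and its "data". step_arm: Moves the arm, as the interface text tells. Its arguments: {"type":"object","properties":{"linear":{"type":"array"},"turn":{"type":"array"},"fingers":{"type":"number"},"force":{"type":"number"}},"required":["linear","turn"]}

```bash
mkdir -p pics; python3 - <<'E'
from workcell import env,cams
import cv2,json,pickle
s=env.state();print(s['time_s'],s['ee_pos'],s['ee_rot'],s['gripper_width'])
d={}
for n in("scene","top"):
    f=cams.grab_frame(n);d[n]=f;cv2.imwrite(f"pics/{n}.png",f["color"])
pickle.dump(d,open("f.pkl","wb"))
E
```

```text
0.0 [249.25870886 517.63588582 224.10574722] [-1.79897902e+02 -1.78792604e-03  1.54283942e+02] 91.24613523208463
```

View pics/top.png

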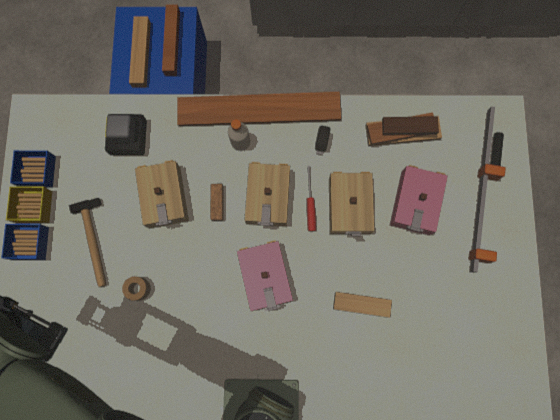

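View pics/scene.png

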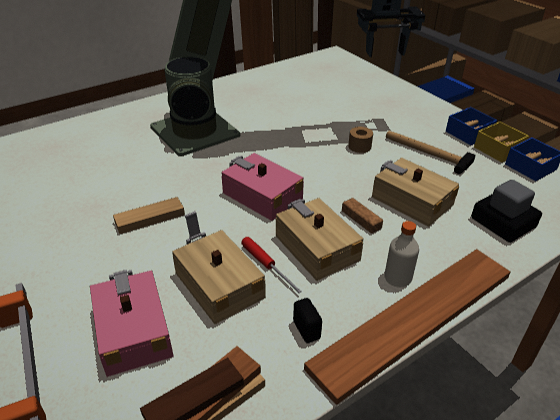

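Top view: plywood boxes are at (161,194), (268,194) and (352,203), and the pink look-alikes at (265,275) and (420,200). Only the box at (352,203) shows its strap edge-on (355,236). In the scene view that strap stands up at (193,225), so this box is the target. Next I'll measure it and check one crop.

```bash
cat > h.py <<'E'
import numpy as np,cv2,pickle
def ray(f,u,v,E=None):
    E=f["extrinsics"] if E is None else E
    d=np.array([(u-f["cx"])/f["fx"],(v-f["cy"])/f["fy"],1.]);return E[:3,3],E[:3,:3]@d
def onz(f,u,v,z,E=None):
    o,d=ray(f,u,v,E);return o+d*(z-o[2])/d[2]
def proj(f,p,E=None):
    E=f["extrinsics"] if E is None else E
    q=np.linalg.inv(E)@np.r_[p,1];return f["cx"]+f["fx"]*q[0]/q[2],f["cy"]+f["fy"]*q[1]/q[2]
E
python3 - <<'E'
from h import *
d=pickle.load(open("f.pkl","rb"));t=d["top"];s=d["scene"]
hsv=cv2.cvtColor(t["color"],cv2.COLOR_BGR2HSV)
m=((hsv[...,0]>10)&(hsv[...,0]<24)&(hsv[...,1]>75)&(hsv[...,2]>90)).astype(np.uint8)
m[:, :320]=0;m[:,388:]=0;m[:160]=0;m[245:]=0
m=cv2.morphologyEx(m,cv2.MORPH_CLOSE,np.ones((9,9)))
c=max(cv2.findContours(m,0,2)[0],key=cv2.contourArea)
r=cv2.minAreaRect(c);b=cv2.boxPoints(r);print(r)
P=np.array([onz(t,*p,67.5) for p in b]);print(P.round(1),np.linalg.norm(np.diff(P,axis=0),axis=1),P.mean(0))
print("pull",onz(t,352.5,200.5,95.5))
p=onz(t,352.5,200.5,95.5);print("in scene",proj(s,p))
cr=np.hstack([cv2.resize(t["color"][155:250,310:400],(400,400),interpolation=2),cv2.resize(s["color"][200:330,160:290],(400,400),interpolation=2)])
cv2.imwrite("pics/c1.png",cr)
E
```

```text
((352.5, 201.5), (59.0, 43.0), 90.0)
[[ 682.4 -196.6   67.5]
 [ 683.  -319.9   67.5]
 [ 511.4 -315.    67.5]
 [ 510.7 -194.6   67.5]] [123.29938711 171.5968667  120.49116262] [ 596.86629488 -256.51685167   67.5       ]
pull [ 592.44910868 -252.63895686   95.5       ]
in scene (np.float64(215.8222733620145), np.float64(251.20005966637018))
```

View pics/c1.png

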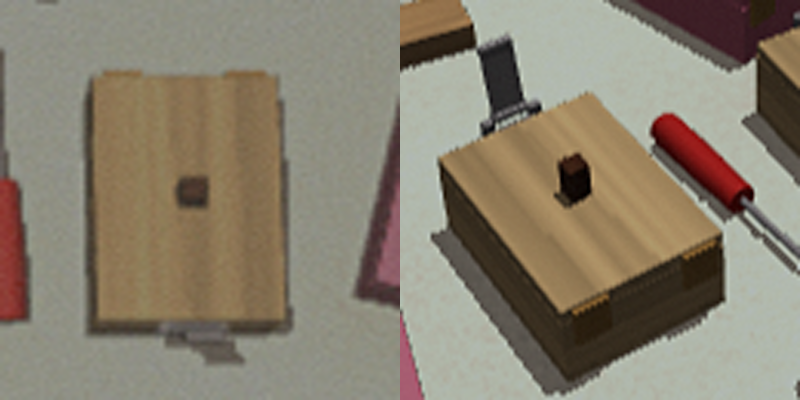

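The crop confirms it: strap upright at the front, brass hinges at the back, pull at about (594,-256), and the two views agree. I'm going above it.

Emit:
{"op": "step_arm", "data": {"linear": [[-0.2,-0.17,0],[-0.4,-0.34,0],[-0.6,-0.51,0],[-0.8,-0.68,0],[-1,-0.85,0],[-1,-0.85,0],[-1,-0.85,0]], "turn": [-0.02,-0.04,-0.06,-0.0714,-0.0714,-0.0714,-0.0714], "fingers": -1}}

```text
time_s: 0.98
ee_pos: [409.8, 155.2, 224.8]
ee_rot: [-180.0, -0.0, 179.8]
force: [0.5, -0.1, -0.5]
gripper_width: 91.4
gripper_force: 0.0
```

Emit:
{"op": "step_arm", "data": {"linear": [[-0.1,-0.2,0],[-0.2,-0.4,0],[-0.3,-0.6,0],[-0.4,-0.8,0],[-0.5,-1,0],[-0.5,-1,0]], "turn": [0,0,0,0,0,0]}}

```text
time_s: 1.72
ee_pos: [559.8, -144.8, 224.1]
ee_rot: [-180.0, -0.0, 179.8]
force: [-0.4, 0.1, 0.0]
gripper_width: 91.4
gripper_force: 0.0
```

Emit:
{"op": "step_arm", "data": {"linear": [[-0.05,-0.18,0],[-0.11,-0.35,0],[-0.11,-0.37,0],[-0.11,-0.37,0],[-0.11,-0.37,0],[-0.11,-0.37,0]], "turn": [0,0,0,0,0,0]}}

```text
time_s: 2.48
ee_pos: [591.9, -251.4, 225.4]
ee_rot: [180.0, 0.0, -179.9]
force: [0.6, -0.2, 0.6]
gripper_width: 91.1
gripper_force: 0.0
```

```bash
python3 - <<'E'
from h import *
from workcell import env,cams
from scipy.spatial.transform import Rotation as R
s=env.state();f=cams.grab_frame("wrist")
T=np.eye(4);T[:3,:3]=R.from_euler('xyz',s['ee_rot'],degrees=True).as_matrix();T[:3,3]=s['ee_pos']
E=T@f["tool_from_camera"];f["E"]=E;pickle.dump(f,open("w1.pkl","wb"))
print(s['time_s'],s['ee_pos'],s['ee_rot'],E[:3,3]);cv2.imwrite("pics/w1.png",f["color"])
E
```

```text
2.475 [ 591.93154312 -251.43411012  225.36679843] [ 1.79986206e+02  1.36928038e-02 -1.79919204e+02] [ 511.46679597 -250.79932864  384.27079899]
```

View pics/w1.png

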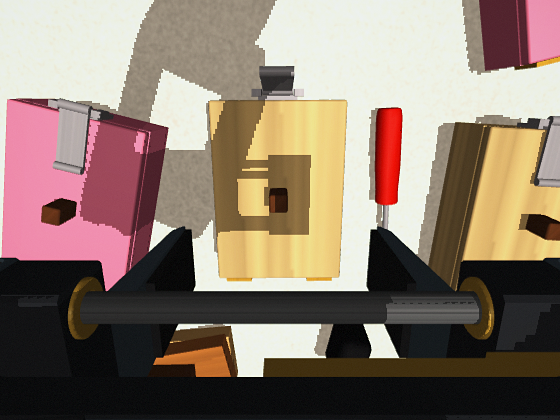

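```bash
python3 - <<'E'
from h import *
f=pickle.load(open("w1.pkl","rb"));E=f["E"]
P=[onz(f,*p,67.5,E) for p in [(208,101),(347,101),(340,276),(219,277)]]
print(np.round(P,1))
im=f["color"];g=im.max(2)
print(g[184:218,279]);print(g[195,262:296]);print(g[208,262:296])
for v in (188,212):print(onz(f,279,v,95.5,E),onz(f,279,v,67.5,E))
for z in (71,128):print(z,[onz(f,276,v,z,E).round(1) for v in (67,80,93)], onz(f,260,67,z,E)-onz(f,293,67,z,E))
E
```

```text
[[ 513.3 -312.5   67.5]
 [ 512.9 -193.6   67.5]
 [ 678.9 -191.4   67.5]
 [ 680.2 -310.8   67.5]]
[127 125 128 120  21  27  28  27  32  30  30  39  49  51  49  53  55  52
  52  52  51  48  50  48  47  46  47  44  68 131 128 126 126 128]
[241 246 136 121 121 116 122  36  45  71  71  72  69  41  40  38  39  39
  37  37  38  41  41  39  26  67 134 136 136 134 135 137 143 144]
[239 238 236 234 232 231 241  75  82 103 105 112 115  55  47  49  50  47
  47  45  46  45  44  46  38  41 135 139 135 135 132 137 142 144]
[ 582.75926628 -251.61362935   95.5       ] [ 589.6719776  -251.69258615   67.5       ]
[ 603.78854518 -251.58272872   95.5       ] [ 612.74031241 -251.65868932   67.5       ]
71 [array([ 486.1, -254.3,   71. ]), array([ 496.3, -254.3,   71. ]), array([ 506.6, -254.3,   71. ])] [  0.07617754 -27.20962903   0.        ]
128 [array([ 490.8, -253.7,  128. ]), array([ 499. , -253.7,  128. ]), array([ 507.5, -253.7,  128. ])] [  0.06231695 -22.25880418   0.        ]
```

Wrist view: lid corners are at (208,101), (347,101), (340,276) and (219,277), giving a lid of about 167×119 mm, which fits. The pull is at (278,200), so about (597,-252). The strap tip at (276,68) leans slightly out towards the robot. I'm descending to grip with the TCP at z≈87.

Emit:
{"op": "step_arm", "data": {"linear": [[-0.015,0,0.1],[-0.015,0,0.2],[-0.015,0,0.3],[-0.015,0,0.38],[-0.015,0,0.43],[-0.015,0,0.46],[-0.015,0,0.46],[-0.015,0,0.46]], "turn": [0,0,0,0,0,0,0,0]}}

```text
time_s: 3.52
ee_pos: [597.2, -253.1, 87.9]
ee_rot: [-180.0, 0.1, 180.0]
force: [0.3, 0.3, -0.9]
gripper_width: 90.9
gripper_force: 0.0
```

Emit:
{"op": "step_arm", "data": {"linear": [[0,0,0],[0,0,0],[0,0,0],[0,0,0],[0,0,0],[0,0,0],[0,0,0],[0,0,0]], "turn": [0,0,0,0,0,0,0,0], "fingers": 1, "force": 14}}

```text
time_s: 4.53
ee_pos: [596.5, -253.6, 86.9]
ee_rot: [-179.9, 0.0, -180.0]
force: [0.9, 0.3, -1.0]
gripper_width: 16.0
gripper_force: 14.0
```

Emit:
{"op": "step_arm", "data": {"linear": [[-0.006,0,-0.014],[-0.013,0,-0.028],[-0.02,0,-0.041],[-0.029,0,-0.054],[-0.038,0,-0.067],[-0.048,0,-0.082],[-0.048,0,-0.082],[-0.048,0,-0.082],[-0.048,0,-0.082],[-0.048,0,-0.082]], "turn": [0,0,0,0,0,0,0,0,0,0]}}

```text
time_s: 5.78
ee_pos: [610.8, -253.5, 112.0]
ee_rot: [-179.9, 0.0, -180.0]
force: [-2.5, -5.3, -2.5]
gripper_width: 16.3
gripper_force: 14.0
```

```bash
python3 - <<'E'
from h import *
from workcell import env,cams
f=cams.grab_frame("scene");s=env.state();print(s['time_s'],s['ee_pos'],s['gripper_width'],s['gripper_force'],s['force'])
w=cams.grab_frame("wrist")["color"]
cv2.imwrite("pics/s2.png",np.hstack([cv2.resize(f["color"][190:330,150:290],(400,400)),cv2.resize(w,(400,300))[[*range(300)]+[0]*100]]))
E
```

```text
5.825 [ 610.78934483 -253.47444752  111.99141625] 15.949943509379759 13.999333530664444 [-1.95191427 -4.93009565 -1.80850422]
```

View pics/s2.png

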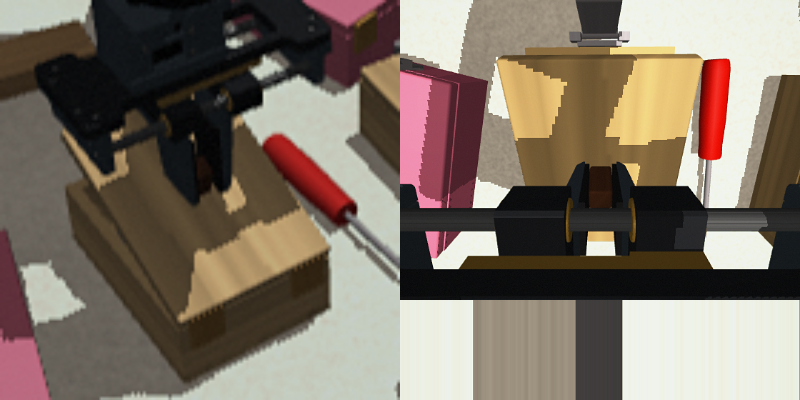

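The lid is raised about 0.3 rad (pull up 25 mm) and still gripped at (205,170) in the left crop, so this is the loose one. I'm lowering it, then releasing.

Emit:
{"op": "step_arm", "data": {"linear": [[0.01,0,0.015],[0.019,0,0.028],[0.028,0,0.041],[0.035,0,0.054],[0.042,0,0.068],[0.048,0,0.082],[0.048,0,0.083],[0.048,0,0.083],[0.048,0,0.083],[0.048,0,0.083]], "turn": [0,0,0,0,0,0,0,0,0,0]}}

```text
time_s: 7.12
ee_pos: [597.4, -253.6, 87.5]
ee_rot: [-179.9, 0.1, 180.0]
force: [-0.7, -6.0, -0.5]
gripper_width: 15.5
gripper_force: 14.0
```

Emit:
{"op": "step_arm", "data": {"linear": [[0,0,0],[0,0,0],[0,0,0],[0,0,0],[0,0,0],[0,0,-0.1],[0,0,-0.2],[0,0,-0.3],[0,0,-0.3],[0,0,-0.3]], "turn": [0,0,0,0,0,0,0,0,0,0], "fingers": -0.2}}

```text
time_s: 8.38
ee_pos: [596.0, -252.6, 175.5]
ee_rot: [179.9, -0.1, 180.0]
force: [0.1, 0.4, -0.0]
gripper_width: 54.6
gripper_force: 0.0
```

Emit:
{"op": "step_arm", "data": {"linear": [[0.12,0,0],[0.26,0,0],[0.4,0,0],[0.47,0,0],[0.47,0,0],[0.47,0,0.1],[0.47,0,0.19],[0.47,0,0.19],[0.47,0,0.19]], "turn": [0,0,0,0,0,0,0,0,0], "fingers": 1}}

```text
time_s: 9.5
ee_pos: [456.7, -253.1, 120.0]
ee_rot: [-180.0, 0.1, -180.0]
force: [0.1, -0.1, 0.3]
gripper_width: 0.5
gripper_force: 0.0
```

```bash
python3 - <<'E'
from h import *
from workcell import env,cams
s=env.state();print(s['time_s'],s['ee_pos'],s['gripper_width'])
w=cams.grab_frame("wrist")["color"];f=cams.grab_frame("scene")["color"]
cv2.imwrite("pics/s3.png",np.hstack([cv2.resize(f[190:330,150:290],(400,400)),cv2.resize(w,(400,400))]))
E
```

```text
9.5 [ 456.68172739 -253.12945648  119.96125908] 0.5492326213312482
```

View pics/s3.png

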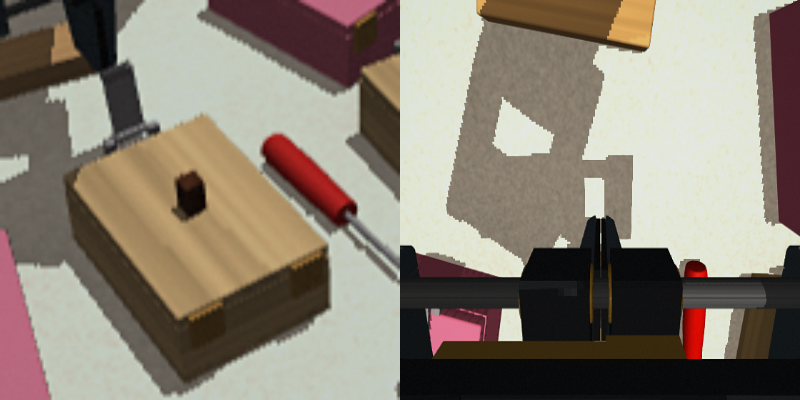

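The lid is shut again, with the closed fingers in front of the upright strap (left crop, strap at (122,95)). Now I'm folding it over along an arc.

Emit:
{"op": "step_arm", "data": {"linear": [[-0.035,0,0],[-0.067,0,0],[-0.09,0,0],[-0.113,0,0],[-0.133,0,0],[-0.153,0,0],[-0.172,0,0.006],[-0.19,0,0.013],[-0.202,0,0.025],[-0.213,0,0.037],[-0.222,0,0.048],[-0.23,0,0.06],[-0.24,0,0.072],[-0.247,0,0.083],[-0.25,0,0.092],[-0.25,0,0.1],[-0.25,0,0.1],[-0.25,0,0.1]], "turn": [0,0,0,0,0,0,0,0,0,0,0,0,0,0,0,0,0,0]}}

```text
time_s: 11.85
ee_pos: [530.8, -252.9, 89.6]
ee_rot: [-180.0, 0.0, 180.0]
force: [0.1, -0.1, 0.9]
gripper_width: 0.6
gripper_force: 0.0
```

Tips are at z≈79. Pressing in small steps.

Emit:
{"op": "step_arm", "data": {"linear": [[0,0,0.004],[0,0,0.008],[0,0,0.011],[0,0,0.013],[0,0,0.013],[0,0,0.013]], "turn": [0,0,0,0,0,0]}}

```text
time_s: 12.6
ee_pos: [530.7, -252.9, 85.8]
ee_rot: [-180.0, 0.0, 180.0]
force: [0.6, 0.1, 1.0]
gripper_width: 0.4
gripper_force: 0.8
```

Emit:
{"op": "step_arm", "data": {"linear": [[0,0,0.002],[0,0,0.004],[0,0,0.004],[0,0,0.004]], "turn": [0,0,0,0]}}

```text
time_s: 13.1
ee_pos: [530.5, -252.9, 84.4]
ee_rot: [180.0, -0.0, 180.0]
force: [0.7, -0.2, 0.1]
gripper_width: 0.6
gripper_force: 0.7
```

```bash
python3 - <<'E'
from h import *
from workcell import env,cams
s=env.state();print(s['time_s'],s['ee_pos'],s['force'])
f=cams.grab_frame("scene")["color"]
cv2.imwrite("pics/s4.png",cv2.resize(f[190:290,150:250],(500,500)))
E
```

```text
13.1 [ 530.45728393 -252.8980337    84.43853213] [ 0.73417293 -0.18433534  0.13095936]
```

View pics/s4.png

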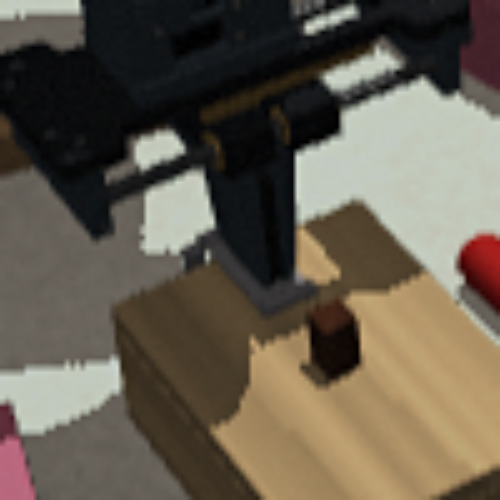

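The strap now lies over the lid under the fingers (285,290). There's no firm contact yet, so I'm pressing further.

Emit:
{"op": "step_arm", "data": {"linear": [[0,0,0.002],[0,0,0.004],[0,0,0.005],[0,0,0.005],[0,0,0.005]], "turn": [0,0,0,0,0]}}

```text
time_s: 13.78
ee_pos: [530.6, -252.9, 83.7]
ee_rot: [-180.0, 0.0, 180.0]
force: [0.9, 0.2, 5.6]
gripper_width: 0.4
gripper_force: 3.0
```

Contact (5.6 N). One more millimetre or so for a firm press.

Emit:
{"op": "step_arm", "data": {"linear": [[0,0,0.003],[0,0,0.005],[0,0,0.005],[0,0,0.005]], "turn": [0,0,0,0]}}

```text
time_s: 14.28
ee_pos: [530.6, -252.9, 83.6]
ee_rot: [-180.0, 0.0, 180.0]
force: [-2.4, 0.6, 12.6]
gripper_width: 0.9
gripper_force: 6.8
```

Emit:
{"op": "step_arm", "data": {"linear": [[0,0,-0.05],[0,0,-0.15],[0,0,-0.3],[0,0,-0.45],[0,0,-0.45],[0,0,-0.45]], "turn": [0,0,0,0,0,0]}}

```text
time_s: 15.02
ee_pos: [529.8, -252.5, 215.8]
ee_rot: [179.9, -0.1, 180.0]
force: [-0.8, 0.2, 0.4]
gripper_width: 0.9
gripper_force: 0.0
```

```bash
python3 - <<'E'
from h import *
from workcell import env,cams
s=env.state();print(s['time_s'],s['ee_pos'],s['force'])
w=cams.grab_frame("wrist")["color"];f=cams.grab_frame("scene")["color"]
cv2.imwrite("pics/s5.png",np.hstack([cv2.resize(f[190:290,150:250],(400,400)),cv2.resize(w,(400,400))]))
E
```

```text
15.025 [ 529.81768609 -252.49499561  215.8090797 ] [-0.75006809  0.22695895  0.43883384]
```

View pics/s5.png

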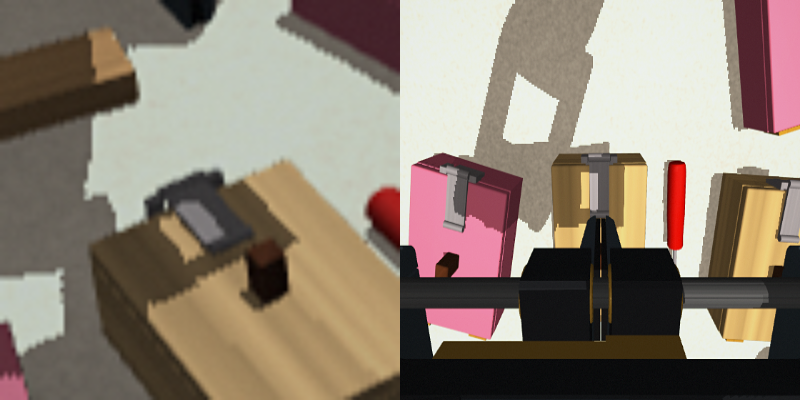

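The strap lies flat on the lid (left crop (210,215), right crop (598,185)), the lid is shut, and the other boxes are untouched. Handing in.

```bash
python3 -c "
from workcell import env
print(env.job_done())"
```

```text
the job is handed in; nothing more can be done
None
```

I handed the job in at about 15 s: I tugged the loose box's lid up about 25 mm, let it down shut, folded its catch over and pressed it flat, and left the other two boxes untouched.

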